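Offer the marble dish handle first

TASK

Hand me the marble dish, handle first: take the pale blue two-handled dish by one of its upright handles, lift it clear of the ledge with the glass marble lying loose in it, and only then turn it a quarter turn in the air so that its free handle points straight to the robot's right, parallel to the ledge's front edge, where I stand at the front door. Turn it smoothly and keep it level so that the marble stays in the middle, and finish still holding the dish there, level and still, about 15 cm above the place where it stood. Do not touch the marble or disturb anything else on the ledge.

Things in the scene. Friction and masses are not known exactly. Their poses are not given: they have to be found in the camera images.
- dish: loose pale blue stoneware dish, 0.22 to 0.37 kg. Origin: centre of its underside; z up. Round, 153 mm across, rim 29 mm high. Hollowed inside: floor 8 mm above the underside in the middle, 12 mm at 42 mm radius, 17 mm at 66 mm radius. Two equal upright ears (handles) on its own -x and +x sides. At the start it stands on the ledge, +x pointing away from the robot to within 0.35 rad
- ear_near (a point): grip point in the dish's -x ear (the one nearer the robot at the start): 76 mm from the dish's axis, 45 mm above its underside. The ear is an upright slab 12 mm thick (along the dish's x), 44 mm wide (along y) with rounded top corners; its flat faces are free from the rim (29 mm) up to its top at 58 mm. Axes as the dish's
- ear_far (a point): the same in the dish's +x ear, on the far side at the start
- dish_middle (a point): the lowest point of the hollow, where the marble lies: on the dish's axis, 8 mm above its underside
- marble_center (a point): centre of the loose bottle-green glass marble, 28 mm diameter, 29 g; it lies in the middle of the dish and rolls very easily
- ledge_right (a point): fixed point on the top face (z = 0) of the right-hand part of the ledge, towards the front door; only marks that side. Axes as the world's: x away from the robot, y to its left, parallel to the ledge's front edge, z up
- flashlight: orange plastic flashlight lying along its own x, 170 mm long, 48 mm thick; origin under its middle. Lies at one side of the dish. Bystander, stays put
- sunglasses_case: silver aluminium sunglasses case, 165 mm along its x, 66 mm wide, 36 mm high; origin under its middle. Lies at the other side of the dish. Bystander, stays put
- padlock: brass padlock lying flat, 70 x 44 x 20 mm. Bystander, stays put
- key_bunch: two keys and a wooden fob on a ring, lying flat, about 110 x 40 x 6 mm. Bystander, stays put
- coin_cup: white ceramic cup, 72 mm across, 75 mm high. Bystander, stays put
- gel_bottle: pale translucent bottle of hand gel, narrow neck, 52 mm across, 130 mm high. Bystander, stays put
- key_rack: steel key rack with slots at the back of the ledge, fixed, 85 x 270 mm, 125 mm high to the key tops; origin under its middle

How it is judged:
By the outcome, as a careful person would: the job done as asked, in the order asked, and still so for the second after the job is handed in, while the arm keeps its last pose, push and grip.
It also fails if it takes over 51 s, if anything falls off the work surface, if the arm or the gripper's body presses on something with over 40 N, if the wrist force passes 120 N, or if a joint passes its speed limit or range.

ROBOT

A 7-joint arm with a two-finger parallel gripper is mounted at the origin on the work surface. World frame = base frame: x ahead of the robot, y to its left, z up, the work surface at z = 0. Lengths are in m, angles in degrees, forces in N, time in s.
With the tool pointing down it reaches from about 0.35 to 0.9 m from the base axis. Payload 8.1 kg.
Tool frame: the origin (TCP) lies at the very end of the fingers, on their centre line; the grasp point (between the pads) lies 19 mm behind it; z points along the fingers, y is the line along which they close (so a half turn about z gives the same grasp; the last joint's range is limited). The gripper opens to 85 mm and grips with 20 to 120 N. Pads are 22 mm wide; open, the fingers measure 114 mm over their backs; the gripper's body (76 mm by 85 mm) begins 54 mm behind the grasp point. The pads swing forward as they close: fully open they stand 13 mm farther back than shut.
Start: joints at [64.251, 24.895, 1.432, 90.138, -0.665, 64.973, -4.303], TCP at [0.212, -0.588, 0.231] pointing down, gripper open.
Joint ranges: [-149.89, 149.89], [-25.12, 119.58], [-72.63, 75.52], [4.76, 147.25], [-75.54, 255.54], [6.69, 114.76], [-157.13, 157.13]. Speed limits (degrees/s): [127.2, 127.2, 172.46, 172.46, 180, 180, 180].

INTERFACE

Orientations are given as a 3x3 rotation matrix whose columns are the frame's x, y, z axes.
In Python, from workcell import robot gives the robot as it stands. The module is installed in compiled form; this text tells all that it offers.
- The arm moves only by the tool apply_moves, never from a script. Its argument "steps" is a list of rows, each an object with "dp": the shift along the world's x, y, z in mm, a list of three; "roll": the turn about the world's z in rad. A call has 1 to 8 rows; each row is the pose to reach, as a shift and turn from the pose commanded when the call began; what a row does not reach only later rows make up. A row lasts 1/12 s, in which the tool goes at most 41.7 mm and 7.16 degrees, less where a joint would pass 70% of its speed; a pose out of reach is approached as far as the arm can. A call with a gripper value outside its range is refused whole. "jaw" is the opening, from -1 (shut) to 1 (fully open), set as the call begins (left out, the last holds). The fingers move at their own pace and stop on an object; "force" is the grip in N (left out, the last holds). Time passes only in rows, so rows that repeat a pose let the fingers close. It gives the time, the measured TCP pose, the force, the opening and the grip force at its end, in the units of the state.
- robot.state(): the state, without advancing time (a new reading comes with each control period).
- robot.grab_frame(name): name is "side" or "top"; returns the picture (384x512x3 uint8, red, green, blue); there is no depth.
- robot.calibration(name): a dict with "camera_matrix" (3x3 intrinsics, pixels), "k1" (the pictures are not rectified: a ray, as slopes to the right and down, at radius r is drawn at 1 + k1 r^2 times it, then the intrinsics apply), "rvec" (rotation vector, rad) and "tvec" (3), from world to camera coordinates, as OpenCV has them. Camera axes: x right, y down, z forward; pixel columns grow to the right and rows downward; lengths in m; the calibration is good to about 2 mm. A picture is of the moment at which its call begins. calibration takes no time and is no camera call.
- robot.job_done(): hands the job in; it is judged then, once.
The state is a dict: "clock": time; "qpos": joint angles; "joint_velocities": joint speeds; "tau": joint torques, N m; "tcp_pos": TCP position; "ee_rot": TCP orientation; "contact_force": force on the tool from outside, world axes, zero at the start; "moment": the same for the moment, N m; "grip_width": opening from 0.0 (shut) to 1.0 (fully open); "gripper_force": force on a finger pad.
Only numpy, scipy, OpenCV 4.12 (cv2) and the standard library are available. Lean on these libraries where they do the work, as an engineer would, in place of code of your own. Each camera call takes 0.05 s, during which the arm holds its last target. There are 200 camera calls.

## Working session

There is one attempt and no reset: what is moved stays moved. The work goes in short steps, Python scripts to look and compute and a tool call to move; the robot and the scene stay as the last step left them, time stands still between calls to the robot, and variables do not carry over. Pictures are saved under pics/ and viewed, at most 10 in all, crops included, and the job is handed in when it is done.

Besides the shell and the picture viewer there is one more tool, called as a command line: name --argument value ..., lists and objects as JSON in quotes. apply_moves: Moves the arm, as the interface text tells. Its arguments: {"type":"object","properties":{"steps":{"type":"array"},"jaw":{"type":"number"},"force":{"type":"number"}},"required":["steps"]}

```bash
mkdir -p pics; cat > h.py <<'E'
import numpy as np, cv2
from workcell import robot
def cal(n):
    c=robot.calibration(n); R=cv2.Rodrigues(np.array(c["rvec"],float))[0]
    return np.array(c["camera_matrix"],float),float(c["k1"]),R,np.array(c["tvec"],float).ravel()
def proj(n,P):
    K,k,R,t=cal(n); p=np.atleast_2d(P)@R.T+t; s=p[:,:2]/p[:,2:]
    s=s*(1+k*(s**2).sum(1,keepdims=True)); return s@K[:2,:2].T+K[:2,2]
def ray(n,uv,z):
    K,k,R,t=cal(n); d=np.array([k,0,0,0,0.])
    out=[]
    s=cv2.undistortPoints(np.array(uv,float).reshape(-1,1,2),K,d).reshape(-1,2)
    o=-R.T@t
    for a in s:
        v=R.T@np.array([a[0],a[1],1]); out.append(o+v*(z-o[2])/v[2])
    return np.array(out)
E
python3 - <<'E'
from h import *
ims=[robot.grab_frame(n) for n in("top","side")]
for n,i in zip(("top","side"),ims): cv2.imwrite(f"pics/{n}0.png",cv2.resize(i[:,:,::-1],(768,576),interpolation=cv2.INTER_CUBIC)); np.save(n+"0.npy",i)
for n in("top","side"):
    K,k,R,t=cal(n); print(n,K[0,0],k,-R.T@t,R[2])
s=robot.state();print(s["clock"],s["tcp_pos"],s["ee_rot"],s["grip_width"])
E
```

```text
top 359.44550589875274 -0.034232696868584975 [ 0.4960327  -0.00840434  1.07906978] [ 0.13695066 -0.00858733 -0.99054065]
side 415.6859424660224 -0.05784377727071446 [0.02995224 0.7966752  0.99298586] [ 0.42360504 -0.60617584 -0.67313418]
0.1 [ 0.21220613 -0.58739734  0.23062542] [[ 9.40497530e-01  3.39799987e-01 -6.04047533e-04]
 [ 3.39800496e-01 -9.40496692e-01  1.26308609e-03]
 [-1.38908068e-04 -1.39318500e-03 -9.99999020e-01]] 0.9990353901738063
```

View pics/top0.png

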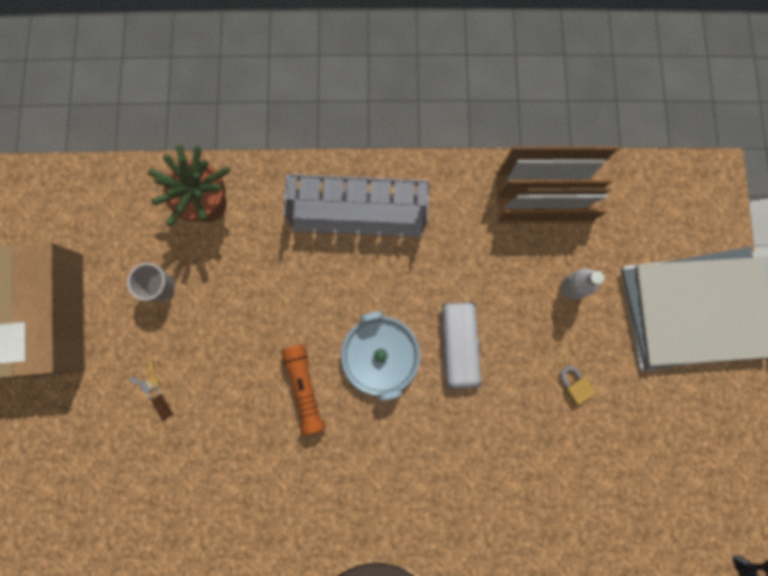

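View pics/side0.png

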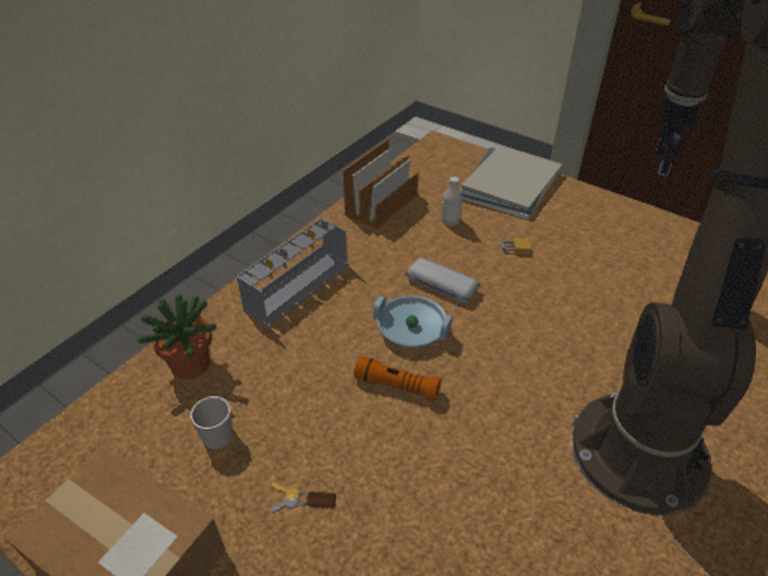

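The top view shows the dish at about (380,356), its near ear at (390,394) and far ear at (372,318). The flashlight is to its left and the case to its right. In the side view the dish is at (412,320). I'll enlarge both crops.

```bash
python3 - <<'E'
from h import *
a=np.load("top0.npy")[200:275,215:290]; b=np.load("side0.npy")[185:245,235:315]
A=cv2.resize(a,(390,390),interpolation=cv2.INTER_CUBIC); B=cv2.resize(b,(400,300),interpolation=cv2.INTER_CUBIC)
o=np.zeros((390,790,3),np.uint8); o[:,:390]=A; o[:300,390:]=B
cv2.imwrite("pics/crop0.png",o[:,:,::-1])
E
```

```text
(no output)
```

View pics/crop0.png

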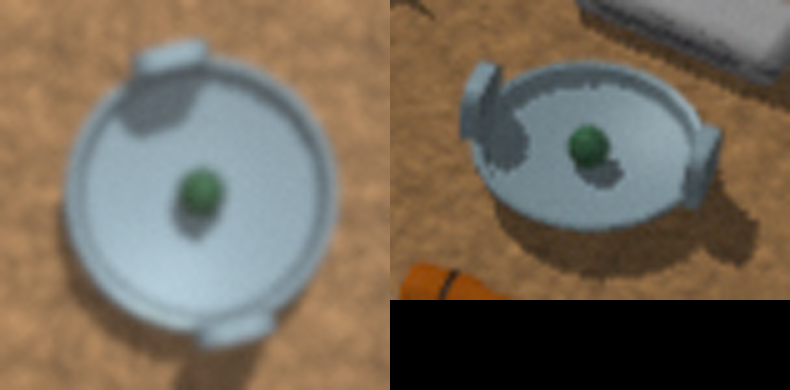

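```bash
python3 - <<'E'
from h import *
T=lambda x,y:((x+.5)/5.2-.5+215,(y+.5)/5.2-.5+200); S=lambda x,y:((x-390+.5)/5-.5+235,(y+.5)/5-.5+185)
print("rim LRTB",ray("top",[T(64,194),T(338,194),T(201,57),T(201,332)],.027).round(4))
print("ears top far/near",ray("top",[T(172,53),T(238,326)],.058).round(4))
print("marble",ray("top",[T(202,192)],.022).round(4),ray("side",[S(588,146)],.022).round(4))
print("side ears",ray("side",[S(489,68),S(713,129)],.058).round(4))
f=lambda x,y:(x/1.5,y/1.5)
print("case",ray("top",[f(444,304),f(474,303),f(481,384),f(450,388)],.03).round(3).tolist())
print("flash",ray("top",[f(283,350),f(304,345),f(324,428),f(303,436)],.024).round(3).tolist())
E
```

```text
rim LRTB [[ 0.5143  0.0629  0.027 ]
 [ 0.5127 -0.0903  0.027 ]
 [ 0.5904 -0.0144  0.027 ]
 [ 0.4375 -0.0129  0.027 ]]
ears top far/near [[ 0.5899  0.0016  0.058 ]
 [ 0.4422 -0.0327  0.058 ]]
marble [[ 0.5147 -0.0143  0.022 ]] [[ 0.5171 -0.0147  0.022 ]]
side ears [[ 0.5903 -0.0062  0.058 ]
 [ 0.4429 -0.0432  0.058 ]]
case [[0.612, -0.14, 0.03], [0.614, -0.199, 0.03], [0.457, -0.208, 0.03], [0.45, -0.148, 0.03]]
flash [[0.526, 0.175, 0.024], [0.535, 0.134, 0.024], [0.377, 0.094, 0.024], [0.362, 0.134, 0.024]]
```

apply_moves --steps '[{"dp":[10,23,0],"roll":0.06},{"dp":[24,58,0],"roll":0.15},{"dp":[38,93,0],"roll":0.24},{"dp":[52,128,0],"roll":0.33},{"dp":[67,163,0],"roll":0.42},{"dp":[81,198,0],"roll":0.51},{"dp":[95,233,0],"roll":0.6},{"dp":[109,268,0],"roll":0.69}]' --jaw -0.3 --force 20

```text
clock: 0.77
tcp_pos: [0.3215, -0.3179, 0.2312]
ee_rot: [[0.505, 0.863, -0.0], [0.863, -0.505, -0.0], [-0.0, -0.0, -1.0]]
contact_force: [0.8, -0.2, -0.1]
grip_width: 0.349
gripper_force: 0.0
```

apply_moves --steps '[{"dp":[14,35,0],"roll":0.09},{"dp":[28,70,0],"roll":0.18},{"dp":[43,105,0],"roll":0.27},{"dp":[57,140,0],"roll":0.36},{"dp":[72,175,0],"roll":0.45},{"dp":[86,210,0],"roll":0.54},{"dp":[100,245,0],"roll":0.63},{"dp":[110,268,0],"roll":0.7}]'

```text
clock: 1.43
tcp_pos: [0.432, -0.0482, 0.2315]
ee_rot: [[-0.173, 0.985, 0.001], [0.985, 0.173, 0.001], [0.001, 0.001, -1.0]]
contact_force: [0.5, 0.2, 0.2]
grip_width: 0.351
gripper_force: 0.0
```

```bash
python3 - <<'E'
from h import *
s=robot.state();R=np.array(s["ee_rot"]);print(s["clock"],s["tcp_pos"],np.degrees(np.arctan2(R[1,1],R[0,1])),R[2],s["grip_width"],s["qpos"],s["contact_force"])
E
```

```text
1.4333 [ 0.43198181 -0.04815799  0.23148651] 9.934982895428245 [ 6.73434692e-04  8.06645492e-04 -9.99999448e-01] 0.3510466978453172 [ 28.07824844   9.98211842 -32.44526402 113.03606022   6.20271965
  58.62307737   2.72752403] [0.46714205 0.18144443 0.23235606]
```

apply_moves --steps '[{"dp":[5,9,-10],"roll":0.03},{"dp":[9,16,-30],"roll":0.059},{"dp":[9,16,-55],"roll":0.059},{"dp":[9,16,-80],"roll":0.059},{"dp":[9,16,-105],"roll":0.059},{"dp":[9,16,-125],"roll":0.059},{"dp":[9,16,-140],"roll":0.059},{"dp":[9,16,-145],"roll":0.059}]'

```text
clock: 2.1
tcp_pos: [0.4384, -0.0365, 0.0838]
ee_rot: [[-0.222, 0.975, -0.004], [0.975, 0.222, 0.0], [0.001, -0.004, -1.0]]
contact_force: [-0.3, 0.1, 0.4]
grip_width: 0.348
gripper_force: 0.0
```

```bash
python3 - <<'E'
from h import *
ims=[robot.grab_frame(n) for n in("top","side")]
s=robot.state();R=np.array(s["ee_rot"]);print(s["clock"],s["tcp_pos"],np.degrees(np.arctan2(R[1,1],R[0,1])))
a=ims[0][200:275,215:290]; b=ims[1][175:245,235:325]
o=np.zeros((400,790,3),np.uint8); o[:375,:375]=cv2.resize(a,(375,375),interpolation=cv2.INTER_CUBIC); o[:311,390:]=cv2.resize(b,(400,311),interpolation=cv2.INTER_CUBIC)
# model overlay of ear outlines
from math import *
def ear(sg,c=(.515,-.014),y=radians(13.3)):
    P=[]
    for x in(-6,6):
        for yy in(-22,22):
            for z in(29,58): 
                X=(sg*76+x)/1e3;Y=yy/1e3
                P.append((c[0]+X*cos(y)-Y*sin(y),c[1]+X*sin(y)+Y*cos(y),z/1e3))
    return P
for sg in(-1,1):
    for p in proj("top",ear(sg)): cv2.circle(o,(int((p[0]-214.5)*5),int((p[1]-199.5)*5)),2,(255,0,0),-1)
    for p in proj("side",ear(sg)): cv2.circle(o,(int(390+(p[0]-234.5)*4.444),int((p[1]-174.5)*4.444)),2,(255,0,0),-1)
cv2.imwrite("pics/c1.png",o[:,:,::-1])
E
```

```text
2.2 [ 0.43941871 -0.03618351  0.08536089] 12.861524557322847
```

View pics/c1.png

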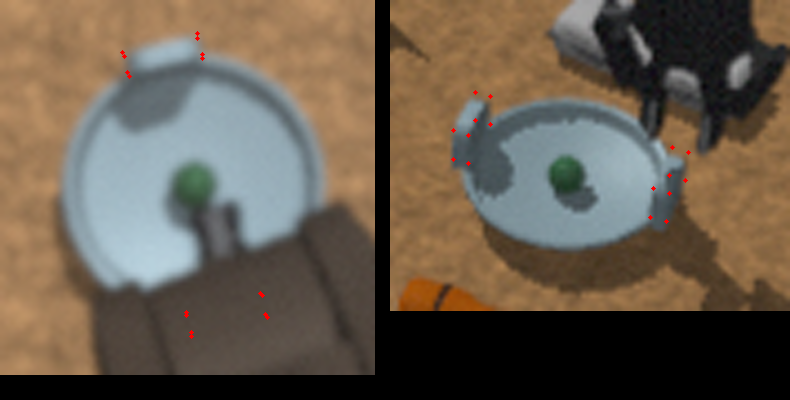

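The ears are close to the overlay, with a small offset at the far one. The jaw is above the near ear. A silhouette fit on the first pictures will refine the pose.

```bash
cat > fit.py <<'E'
from h import *
from scipy.optimize import minimize
def model(x,y,yaw,z=0):
    a=np.linspace(0,2*np.pi,60); parts=[]
    # dish body: rim ring + foot ring assumed a bit smaller
    parts.append(np.array([[.0765*np.cos(t),.0765*np.sin(t),.027] for t in a]+[[.072*np.cos(t),.072*np.sin(t),.012] for t in a]))
    for s in(-1,1):
        P=[]
        for dx in(-.006,.006):
            P+=[[s*.076+dx,w,.02] for w in(-.022,.022)]
            for c in(-1,1):
                P+=[[s*.076+dx,c*(.012+.010*np.cos(t)),.048+.010*np.sin(t)] for t in np.linspace(0,np.pi/2,6)]
        parts.append(np.array(P))
    c,n=np.cos(yaw),np.sin(yaw); R=np.array([[c,-n,0],[n,c,0],[0,0,1]])
    return [p@R.T+[x,y,z] for p in parts]
def fit(n,im,x0,z=0):
    f=im.astype(float); m=((f[:,:,2]>f[:,:,0]*1.02)&(f.sum(2)>90)).astype(np.uint8)
    u,v=proj(n,[[x0[0],x0[1],z+.03]])[0].astype(int)
    w=np.zeros_like(m); w[v-48:v+48,u-48:u+48]=1; m*=w
    k,l,st,_=cv2.connectedComponentsWithStats(m); m=(l==1+st[1:,4].argmax()).astype(np.uint8)
    cs,_=cv2.findContours(m,cv2.RETR_EXTERNAL,cv2.CHAIN_APPROX_NONE); cv2.drawContours(m,cs,-1,1,-1)
    M=cv2.resize(m.astype(np.float32)[v-48:v+48,u-48:u+48],None,fx=6,fy=6,interpolation=cv2.INTER_LINEAR)
    def cost(q):
        r=np.zeros(M.shape,np.float32)
        for p in model(*q,z=z):
            h=cv2.convexHull(((proj(n,p)-[u-48,v-48]+.5)*6-.5).astype(np.float32))
            cv2.fillConvexPoly(r,np.round(h*16).astype(np.int32),1,shift=4)
        return float(np.abs(M-r).sum())/36
    r=minimize(cost,x0,method="Nelder-Mead",options=dict(initial_simplex=[np.array(x0)+d for d in([0]*3,[.006,0,0],[0,.006,0],[0,0,.1])],xatol=1e-4,fatol=.5))
    return r.x.round(4),round(r.fun,1),int(m.sum())
if __name__=="__main__":
    for n in("top","side"): print(n,fit(n,np.load(n+"0.npy"),[.515,-.014,.232]))
E
python3 fit.py
```

```text
top (array([ 0.5134, -0.0134,  0.2333]), np.float64(102.4), 2206)
side (array([ 0.5176, -0.0159,  0.2296]), np.float64(128.8), 1337)
```

apply_moves --steps '[{"dp":[1,4,-5],"roll":0.007},{"dp":[1,4,-14],"roll":0.007},{"dp":[1,4,-23],"roll":0.007},{"dp":[1,4,-32],"roll":0.007},{"dp":[1,4,-41],"roll":0.007},{"dp":[1,4,-48],"roll":0.007},{"dp":[1,4,-52],"roll":0.007},{"dp":[1,4,-53],"roll":0.007}]'

```text
clock: 2.87
tcp_pos: [0.4409, -0.0318, 0.0324]
ee_rot: [[-0.23, 0.973, -0.001], [0.973, 0.23, 0.0], [0.0, -0.001, -1.0]]
contact_force: [-0.3, 0.9, 0.3]
grip_width: 0.353
gripper_force: 0.0
```

apply_moves --steps '[{"dp":[0,0,0],"roll":0},{"dp":[0,0,0],"roll":0},{"dp":[0,0,0],"roll":0}]' --jaw -0.55

```text
clock: 3.12
tcp_pos: [0.4417, -0.0318, 0.0337]
ee_rot: [[-0.23, 0.973, 0.001], [0.973, 0.23, -0.0], [-0.0, 0.001, -1.0]]
contact_force: [0.2, -0.4, -0.6]
grip_width: 0.23
gripper_force: 0.0
```

apply_moves --steps '[{"dp":[0,0,0],"roll":0},{"dp":[0,0,0],"roll":0},{"dp":[0,0,0],"roll":0}]' --jaw -0.62

```text
clock: 3.37
tcp_pos: [0.4416, -0.0319, 0.0335]
ee_rot: [[-0.23, 0.973, 0.0], [0.973, 0.23, -0.0], [-0.0, 0.0, -1.0]]
contact_force: [-0.4, -0.4, 0.2]
grip_width: 0.186
gripper_force: 0.0
```

```bash
python3 - <<'E'
from h import *
im=robot.grab_frame("side")
cv2.imwrite("pics/c2.png",cv2.resize(im[165:255,235:345],(770,630),interpolation=cv2.INTER_CUBIC)[:600,:,::-1])
s=robot.state();R=np.array(s["ee_rot"]);print(s["clock"],s["tcp_pos"],np.degrees(np.arctan2(R[1,1],R[0,1])),R[2],s["grip_width"],s["contact_force"],s["gripper_force"])
E
```

```text
3.4167 [ 0.44150462 -0.03189309  0.03347864] 13.279821418985481 [-1.63406862e-04  3.28843788e-04 -9.99999933e-01] 0.18863625806056866 [0.19047944 0.46986321 0.13361946] 0.0
```

View pics/c2.png

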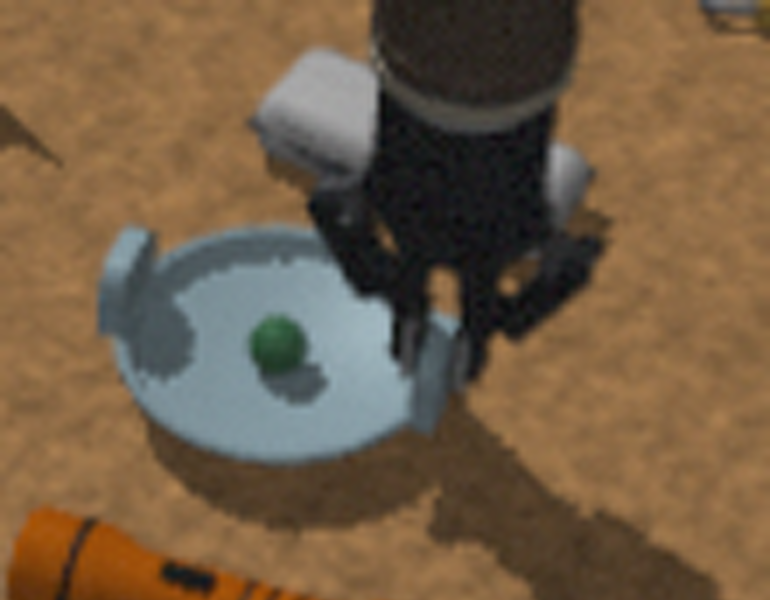

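The fingers straddle the near ear at about (435,350), and the marble is in the middle at (278,345). I'll close gently.

apply_moves --steps '[{"dp":[0,0,0],"roll":0},{"dp":[0,0,0],"roll":0},{"dp":[0,0,0],"roll":0}]' --jaw -0.66

```text
clock: 3.67
tcp_pos: [0.4414, -0.0318, 0.0333]
ee_rot: [[-0.23, 0.973, 0.0], [0.973, 0.23, -0.0], [-0.0, 0.0, -1.0]]
contact_force: [0.5, -0.2, -0.8]
grip_width: 0.167
gripper_force: 0.0
```

apply_moves --steps '[{"dp":[0,0,0],"roll":0},{"dp":[0,0,0],"roll":0},{"dp":[0,0,0],"roll":0}]' --jaw -0.69

```text
clock: 3.92
tcp_pos: [0.4414, -0.0318, 0.0333]
ee_rot: [[-0.23, 0.973, 0.0], [0.973, 0.23, -0.0], [-0.0, 0.0, -1.0]]
contact_force: [1.8, -0.5, 0.6]
grip_width: 0.157
gripper_force: 0.0
```

apply_moves --steps '[{"dp":[0,0,0],"roll":0},{"dp":[0,0,0],"roll":0},{"dp":[0,0,0],"roll":0}]' --jaw -0.72

```text
clock: 4.17
tcp_pos: [0.4415, -0.0318, 0.0333]
ee_rot: [[-0.23, 0.973, 0.0], [0.973, 0.23, 0.0], [0.0, 0.0, -1.0]]
contact_force: [0.6, 0.5, 0.4]
grip_width: 0.142
gripper_force: 2.7
```

apply_moves --steps '[{"dp":[0,0,0],"roll":0},{"dp":[0,0,0],"roll":0},{"dp":[0,0,0],"roll":0}]' --jaw -0.75

```text
clock: 4.42
tcp_pos: [0.4415, -0.0319, 0.0334]
ee_rot: [[-0.23, 0.973, 0.0], [0.973, 0.23, -0.0], [-0.0, 0.0, -1.0]]
contact_force: [1.6, -0.6, 0.1]
grip_width: 0.137
gripper_force: 20.3
```

apply_moves --steps '[{"dp":[0,0,0],"roll":0},{"dp":[0,0,0],"roll":0},{"dp":[0,0,0],"roll":0}]' --jaw -1

```text
clock: 4.67
tcp_pos: [0.4416, -0.0318, 0.0334]
ee_rot: [[-0.23, 0.973, 0.0], [0.973, 0.23, -0.0], [-0.0, 0.0, -1.0]]
contact_force: [1.1, 0.2, 1.5]
grip_width: 0.136
gripper_force: 20.3
```

apply_moves --steps '[{"dp":[0,0,0],"roll":0},{"dp":[0,0,0],"roll":0},{"dp":[0,0,0],"roll":0}]' --force 50

```text
clock: 4.92
tcp_pos: [0.4415, -0.0319, 0.0335]
ee_rot: [[-0.23, 0.973, 0.0], [0.973, 0.23, -0.0], [-0.0, 0.0, -1.0]]
contact_force: [0.4, -0.8, 4.0]
grip_width: 0.127
gripper_force: 51.9
```

apply_moves --steps '[{"dp":[0,0,0],"roll":0},{"dp":[0,0,0],"roll":0},{"dp":[0,0,0],"roll":0},{"dp":[0,0,0],"roll":0}]' --force 90

```text
clock: 5.25
tcp_pos: [0.4415, -0.0319, 0.0335]
ee_rot: [[-0.23, 0.973, 0.0], [0.973, 0.23, -0.0], [-0.0, 0.0, -1.0]]
contact_force: [-0.7, -0.5, 6.1]
grip_width: 0.119
gripper_force: 87.8
```

```bash
cat > mb.py <<'E'
from fit import *
def look(x,y,yaw,z,tag=None):
    for n in("top","side"):
        im=robot.grab_frame(n); f=im.astype(float)
        u,v=proj(n,[[x,y,z+.02]])[0].astype(int)
        g=f[v-30:v+30,u-30:u+30]; m=(g[:,:,1]>g[:,:,0]*1.25)&(g[:,:,1]>g[:,:,2]*1.08)
        vy,ux=np.nonzero(m); p=(ux.mean()+u-30,vy.mean()+v-30) if len(ux) else None
        print(n,len(ux),"marble",ray(n,[p],z+.022).round(4) if p else None, "dish",fit(n,im,[x,y,yaw],z))
        if tag: cv2.imwrite(f"pics/{tag}_{n}.png",cv2.resize(im,(768,576))[:,:,::-1])
    s=robot.state();R=np.array(s["ee_rot"]);print(s["clock"],s["tcp_pos"],np.degrees(np.arctan2(R[1,1],R[0,1])),R[2],s["grip_width"],s["contact_force"],s["moment"],s["gripper_force"],s["qpos"])
E
python3 -c "
from mb import *
look(.515,-.0146,.232,0)"
```

```text
top 47 marble [[ 0.5152 -0.0137  0.022 ]] dish (array([ 0.5153, -0.012 ,  0.1967]), np.float64(579.8), 1720)
side 64 marble [[ 0.5165 -0.0359  0.022 ]] dish (array([ 0.5166, -0.015 ,  0.2249]), np.float64(208.7), 1262)
5.35 [ 0.44150223 -0.03185656  0.03350695] 13.28484575176775 [-2.21781337e-04  2.58651859e-04 -9.99999942e-01] 0.1206980364411209 [-0.88336243 -0.33452688  6.4804499 ] [-0.13106176  0.01473108  0.02483601] 87.8315019607544 [ 17.36976586  27.62502574 -25.89330478 124.98827824  22.61955283
  31.79982885 -12.11405064]
```

apply_moves --steps '[{"dp":[0,0,0.5],"roll":0},{"dp":[0,0,1.5],"roll":0},{"dp":[0,0,3],"roll":0},{"dp":[0,0,5],"roll":0},{"dp":[0,0,7.5],"roll":0},{"dp":[0,0,10],"roll":0},{"dp":[0,0,12],"roll":0},{"dp":[0,0,13],"roll":0}]'

```text
clock: 6.02
tcp_pos: [0.4415, -0.0318, 0.0467]
ee_rot: [[-0.23, 0.973, 0.0], [0.973, 0.23, -0.0], [-0.0, 0.0, -1.0]]
contact_force: [0.6, -0.7, -3.2]
grip_width: 0.123
gripper_force: 87.8
```

apply_moves --steps '[{"dp":[0,0,0],"roll":0},{"dp":[0,0,0],"roll":0},{"dp":[0,0,0],"roll":0}]'

```text
clock: 6.27
tcp_pos: [0.4413, -0.0319, 0.0463]
ee_rot: [[-0.23, 0.973, -0.0], [0.973, 0.23, -0.0], [-0.0, -0.0, -1.0]]
contact_force: [0.1, -0.5, -3.3]
grip_width: 0.115
gripper_force: 87.8
```

```bash
python3 - <<'E'
from mb import *
look(.515,-.0146,.232,.013)
im=robot.grab_frame("side")
cv2.imwrite("pics/c3.png",cv2.resize(im[155:245,230:340],(770,630),interpolation=cv2.INTER_CUBIC)[:600,:,::-1])
E
```

```text
top 51 marble [[ 0.5146 -0.0142  0.035 ]] dish (array([ 0.5147, -0.0123,  0.1846]), np.float64(597.6), 1757)
side 70 marble [[ 0.5159 -0.04    0.035 ]] dish (array([ 0.5165, -0.0154,  0.2297]), np.float64(189.2), 1292)
6.3667 [ 0.44133971 -0.03180601  0.04623498] 13.288311316961455 [ 5.89705462e-05 -1.47226779e-04 -9.99999987e-01] 0.11882669414911882 [ 0.37729293  1.44689393 -2.96512904] [-0.02915352  0.26508636  0.03987063] 87.76198625564575 [ 18.30658513  26.37151529 -26.94828992 124.41509043  21.32820608
  33.59758796 -10.9111105 ]
```

View pics/c3.png

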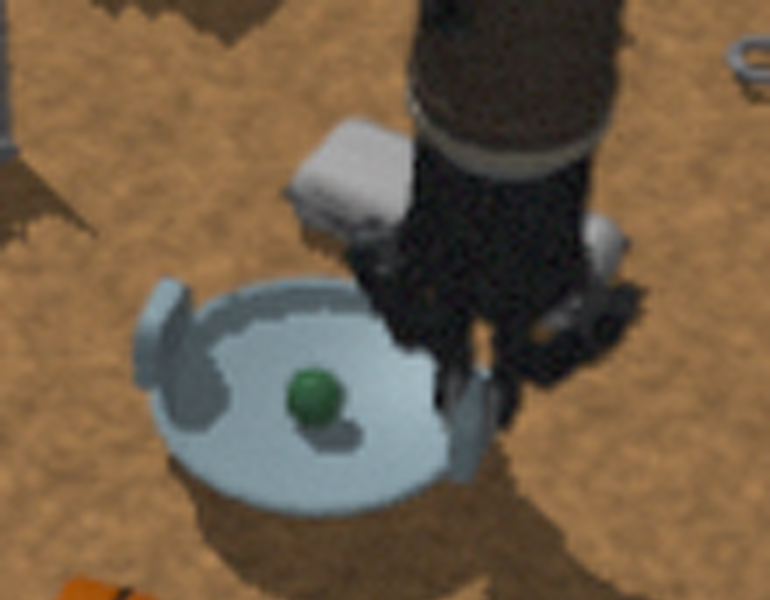

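The dish is in the air, level, with the marble still in the middle at (315,397). I'll lift it the rest of the way.

apply_moves --steps '[{"dp":[0,0,0.5],"roll":0},{"dp":[0,0,2],"roll":0},{"dp":[0,0,4.5],"roll":0},{"dp":[0,0,8],"roll":0},{"dp":[0,0,13],"roll":0},{"dp":[0,0,19],"roll":0},{"dp":[0,0,26],"roll":0},{"dp":[0,0,33],"roll":0}]'

```text
clock: 7.08
tcp_pos: [0.4415, -0.0318, 0.0802]
ee_rot: [[-0.23, 0.973, 0.0], [0.973, 0.23, -0.0], [-0.0, 0.0, -1.0]]
contact_force: [0.6, -0.0, -3.9]
grip_width: 0.119
gripper_force: 87.8
```

apply_moves --steps '[{"dp":[0,0,8],"roll":0},{"dp":[0,0,16],"roll":0},{"dp":[0,0,24],"roll":0},{"dp":[0,0,32],"roll":0},{"dp":[0,0,40],"roll":0},{"dp":[0,0,48],"roll":0},{"dp":[0,0,56],"roll":0},{"dp":[0,0,64],"roll":0}]'

```text
clock: 7.75
tcp_pos: [0.4414, -0.0318, 0.1441]
ee_rot: [[-0.23, 0.973, 0.0], [0.973, 0.23, -0.0], [-0.0, 0.0, -1.0]]
contact_force: [-0.1, -0.6, -3.2]
grip_width: 0.122
gripper_force: 87.8
```

apply_moves --steps '[{"dp":[0,0,7.5],"roll":0},{"dp":[0,0,14.5],"roll":0},{"dp":[0,0,21],"roll":0},{"dp":[0,0,27],"roll":0},{"dp":[0,0,32],"roll":0},{"dp":[0,0,36],"roll":0},{"dp":[0,0,39],"roll":0},{"dp":[0,0,40],"roll":0}]'

```text
clock: 8.42
tcp_pos: [0.4416, -0.0318, 0.1837]
ee_rot: [[-0.23, 0.973, 0.0], [0.973, 0.23, -0.0], [-0.0, 0.0, -1.0]]
contact_force: [0.4, -0.8, -3.8]
grip_width: 0.124
gripper_force: 87.8
```

```bash
python3 - <<'E'
from mb import *
look(.515,-.0146,.232,.15)
# turn plan: rotate about dish centre c from yaw a0 to -90deg, ramped, over N rows
s=robot.state(); p=np.array(s["tcp_pos"])[:2]; R=np.array(s["ee_rot"]); a0=np.arctan2(R[1,1],R[0,1])
d=-np.pi/2-a0; N=96; r=np.array([-.076*np.cos(a0),-.076*np.sin(a0)])
t=np.arange(1,N+1)/N; f=t-np.sin(2*np.pi*t)/(2*np.pi)
th=d*f; P=np.c_[np.cos(th)*r[0]-np.sin(th)*r[1],np.sin(th)*r[0]+np.cos(th)*r[1]]-r
P*=1e3; q=np.vstack([[0,0],P]); th=np.r_[0,th]
print(p-r,np.degrees(d))
for k in range(0,N,8):
    print("["+", ".join('{"dp": [%.1f, %.1f, 0], "roll": %.3f}'%(q[i,0]-q[k,0],q[i,1]-q[k,1],th[i]-th[k]) for i in range(k+1,k+9))+"]")
E
```

```text
top 70 marble [[ 0.5148 -0.0137  0.172 ]] dish (array([ 0.5155, -0.0131,  0.2083]), np.float64(722.2), 2399)
side 75 marble [[ 0.5156 -0.0338  0.172 ]] dish (array([ 0.5151, -0.0149,  0.2397]), np.float64(210.9), 1448)
8.5167 [ 0.44138521 -0.03181277  0.183349  ] 13.288013108007743 [-4.54844779e-05  6.21770601e-05 -9.99999997e-01] 0.12195607459762457 [-0.75522704 -0.25402729 -3.60481879] [-0.07997976  0.25148218 -0.00188155] 87.80107855796814 [ 25.33041061  14.33522325 -33.20938656 115.93658775   9.85756998
  52.4033835    0.18317918]
[ 0.51535046 -0.01434447] -103.28801310800773
[{"dp": [-0.0, 0.0, 0], "roll": -0.000}, {"dp": [-0.0, 0.0, 0], "roll": -0.000}, {"dp": [-0.0, 0.0, 0], "roll": -0.000}, {"dp": [-0.0, 0.1, 0], "roll": -0.001}, {"dp": [-0.0, 0.1, 0], "roll": -0.002}, {"dp": [-0.0, 0.2, 0], "roll": -0.003}, {"dp": [-0.1, 0.3, 0], "roll": -0.005}, {"dp": [-0.1, 0.5, 0], "roll": -0.007}]
[{"dp": [-0.0, 0.2, 0], "roll": -0.003}, {"dp": [-0.1, 0.5, 0], "roll": -0.006}, {"dp": [-0.2, 0.8, 0], "roll": -0.011}, {"dp": [-0.3, 1.2, 0], "roll": -0.016}, {"dp": [-0.3, 1.6, 0], "roll": 
[... 2598 characters left out ...]
p": [7.7, 0.9, 0], "roll": -0.102}, {"dp": [8.4, 0.9, 0], "roll": -0.112}]
[{"dp": [0.7, 0.0, 0], "roll": -0.009}, {"dp": [1.3, 0.1, 0], "roll": -0.017}, {"dp": [1.8, 0.1, 0], "roll": -0.024}, {"dp": [2.2, 0.1, 0], "roll": -0.030}, {"dp": [2.6, 0.1, 0], "roll": -0.035}, {"dp": [3.0, 0.1, 0], "roll": -0.039}, {"dp": [3.2, 0.1, 0], "roll": -0.042}, {"dp": [3.4, 0.1, 0], "roll": -0.045}]
[{"dp": [0.2, 0.0, 0], "roll": -0.002}, {"dp": [0.3, 0.0, 0], "roll": -0.004}, {"dp": [0.4, 0.0, 0], "roll": -0.005}, {"dp": [0.4, 0.0, 0], "roll": -0.006}, {"dp": [0.5, 0.0, 0], "roll": -0.006}, {"dp": [0.5, 0.0, 0], "roll": -0.007}, {"dp": [0.5, 0.0, 0], "roll": -0.007}, {"dp": [0.5, 0.0, 0], "roll": -0.007}]
```

apply_moves --steps '[{"dp":[0,0.2,0],"roll":-0.003},{"dp":[-0.1,0.5,0],"roll":-0.007},{"dp":[-0.2,0.9,0],"roll":-0.012},{"dp":[-0.3,1.4,0],"roll":-0.018},{"dp":[-0.4,1.9,0],"roll":-0.025},{"dp":[-0.5,2.5,0],"roll":-0.033},{"dp":[-0.7,3.2,0],"roll":-0.042},{"dp":[-0.8,3.9,0],"roll":-0.052}]'

```text
clock: 9.18
tcp_pos: [0.4406, -0.0278, 0.1833]
ee_rot: [[-0.178, 0.984, 0.0], [0.984, 0.178, -0.0], [-0.0, 0.0, -1.0]]
contact_force: [-0.6, 0.0, -3.5]
grip_width: 0.115
gripper_force: 87.8
```

apply_moves --steps '[{"dp":[-0.1,0.8,0],"roll":-0.01},{"dp":[-0.3,1.6,0],"roll":-0.021},{"dp":[-0.4,2.5,0],"roll":-0.033},{"dp":[-0.6,3.5,0],"roll":-0.046},{"dp":[-0.7,4.6,0],"roll":-0.061},{"dp":[-0.8,5.8,0],"roll":-0.077},{"dp":[-0.9,7.0,0],"roll":-0.094},{"dp":[-1.1,8.4,0],"roll":-0.112}]'

```text
clock: 9.85
tcp_pos: [0.4395, -0.0194, 0.1833]
ee_rot: [[-0.066, 0.998, 0.0], [0.998, 0.066, -0.0], [-0.0, 0.0, -1.0]]
contact_force: [0.7, -0.1, -3.3]
grip_width: 0.121
gripper_force: 87.8
```

apply_moves --steps '[{"dp":[-0.1,1.5,0],"roll":-0.019},{"dp":[-0.1,3.0,0],"roll":-0.04},{"dp":[-0.2,4.7,0],"roll":-0.062},{"dp":[-0.2,6.4,0],"roll":-0.085},{"dp":[-0.1,8.3,0],"roll":-0.109},{"dp":[0,10.2,0],"roll":-0.135},{"dp":[0.2,12.2,0],"roll":-0.161},{"dp":[0.4,14.3,0],"roll":-0.189}]'

```text
clock: 10.52
tcp_pos: [0.4399, -0.005, 0.1833]
ee_rot: [[0.123, 0.992, 0.0], [0.992, -0.123, 0.0], [0.0, 0.0, -1.0]]
contact_force: [0.1, 0.2, -3.3]
grip_width: 0.117
gripper_force: 87.8
```

apply_moves --steps '[{"dp":[0.3,2.2,0],"roll":-0.029},{"dp":[0.7,4.4,0],"roll":-0.058},{"dp":[1.1,6.7,0],"roll":-0.089},{"dp":[1.6,9.0,0],"roll":-0.121},{"dp":[2.3,11.4,0],"roll":-0.153},{"dp":[3.0,13.8,0],"roll":-0.186},{"dp":[3.8,16.3,0],"roll":-0.221},{"dp":[4.8,18.8,0],"roll":-0.255}]'

```text
clock: 11.18
tcp_pos: [0.4447, 0.0139, 0.1833]
ee_rot: [[0.37, 0.929, 0.0], [0.929, -0.37, 0.0], [0.0, 0.0, -1.0]]
contact_force: [0.0, 0.1, -3.3]
grip_width: 0.122
gripper_force: 87.8
```

```bash
cat > st.py <<'E'
from h import *
s=robot.state();R=np.array(s["ee_rot"]);a=np.arctan2(R[1,1],R[0,1]);p=np.array(s["tcp_pos"])
print(s["clock"],p,np.degrees(a),R[2],"centre",p[:2]+.076*np.array([np.cos(a),np.sin(a)]),s["qpos"],s["contact_force"])
E
python3 st.py
```

```text
11.1833 [0.44472182 0.01387961 0.18332447] -21.71256145687078 [ 9.16839602e-05  2.39807234e-05 -9.99999996e-01] centre [ 0.51532974 -0.01423662] [ 15.32837106  13.81819467 -28.2812284  115.93467198   8.23753889
  52.128038   -39.04738707] [ 0.00776087  0.13685092 -3.26272987]
```

apply_moves --steps '[{"dp":[1.0,2.5,0],"roll":-0.035},{"dp":[2.2,5.0,0],"roll":-0.071},{"dp":[3.4,7.4,0],"roll":-0.108},{"dp":[4.7,9.9,0],"roll":-0.144},{"dp":[6.2,12.3,0],"roll":-0.181},{"dp":[7.7,14.7,0],"roll":-0.219},{"dp":[9.4,17.0,0],"roll":-0.256},{"dp":[11.1,19.3,0],"roll":-0.294}]'

```text
clock: 11.85
tcp_pos: [0.4559, 0.0332, 0.1833]
ee_rot: [[0.623, 0.782, 0.0], [0.782, -0.623, 0.0], [0.0, -0.0, -1.0]]
contact_force: [0.1, 0.0, -3.1]
grip_width: 0.123
gripper_force: 87.8
```

apply_moves --steps '[{"dp":[1.8,2.2,0],"roll":-0.038},{"dp":[3.7,4.3,0],"roll":-0.075},{"dp":[5.7,6.4,0],"roll":-0.112},{"dp":[7.7,8.3,0],"roll":-0.149},{"dp":[9.8,10.2,0],"roll":-0.186},{"dp":[11.9,12.0,0],"roll":-0.222},{"dp":[14.0,13.7,0],"roll":-0.258},{"dp":[16.2,15.2,0],"roll":-0.294}]'

```text
clock: 12.52
tcp_pos: [0.4722, 0.0485, 0.1833]
ee_rot: [[0.823, 0.568, 0.0], [0.568, -0.823, 0.0], [0.0, -0.0, -1.0]]
contact_force: [0.0, -0.5, -2.0]
grip_width: 0.123
gripper_force: 87.8
```

apply_moves --steps '[{"dp":[2.2,1.5,0],"roll":-0.035},{"dp":[4.4,2.8,0],"roll":-0.069},{"dp":[6.6,4.1,0],"roll":-0.102},{"dp":[8.8,5.3,0],"roll":-0.135},{"dp":[10.9,6.3,0],"roll":-0.166},{"dp":[13.0,7.3,0],"roll":-0.197},{"dp":[15.1,8.2,0],"roll":-0.227},{"dp":[17.2,8.9,0],"roll":-0.255}]'

```text
clock: 13.18
tcp_pos: [0.4894, 0.0574, 0.1833]
ee_rot: [[0.94, 0.342, 0.0], [0.342, -0.94, 0.0], [0.0, -0.0, -1.0]]
contact_force: [0.6, 0.0, -3.2]
grip_width: 0.123
gripper_force: 87.8
```

apply_moves --steps '[{"dp":[2.0,0.7,0],"roll":-0.028},{"dp":[3.9,1.3,0],"roll":-0.054},{"dp":[5.8,1.9,0],"roll":-0.08},{"dp":[7.5,2.3,0],"roll":-0.104},{"dp":[9.2,2.7,0],"roll":-0.127},{"dp":[10.9,3.1,0],"roll":-0.149},{"dp":[12.4,3.4,0],"roll":-0.169},{"dp":[13.8,3.7,0],"roll":-0.189}]'

```text
clock: 13.85
tcp_pos: [0.5032, 0.0607, 0.1833]
ee_rot: [[0.987, 0.16, -0.0], [0.16, -0.987, -0.0], [-0.0, 0.0, -1.0]]
contact_force: [0.7, 1.3, -3.3]
grip_width: 0.118
gripper_force: 87.8
```

apply_moves --steps '[{"dp":[1.4,0.2,0],"roll":-0.018},{"dp":[2.6,0.4,0],"roll":-0.035},{"dp":[3.8,0.5,0],"roll":-0.051},{"dp":[4.9,0.6,0],"roll":-0.065},{"dp":[5.9,0.7,0],"roll":-0.079},{"dp":[6.9,0.8,0],"roll":-0.091},{"dp":[7.7,0.9,0],"roll":-0.102},{"dp":[8.4,0.9,0],"roll":-0.112}]'

```text
clock: 14.52
tcp_pos: [0.5115, 0.0616, 0.1833]
ee_rot: [[0.999, 0.05, -0.0], [0.05, -0.999, 0.0], [-0.0, -0.0, -1.0]]
contact_force: [0.1, 0.5, -2.8]
grip_width: 0.126
gripper_force: 87.8
```

apply_moves --steps '[{"dp":[0.7,0,0],"roll":-0.009},{"dp":[1.3,0.1,0],"roll":-0.017},{"dp":[1.8,0.1,0],"roll":-0.024},{"dp":[2.3,0.1,0],"roll":-0.031},{"dp":[2.8,0.1,0],"roll":-0.037},{"dp":[3.3,0.1,0],"roll":-0.043},{"dp":[3.6,0.1,0],"roll":-0.048},{"dp":[3.9,0.1,0],"roll":-0.052}]'

```text
clock: 15.18
tcp_pos: [0.5154, 0.0617, 0.1833]
ee_rot: [[1.0, -0.002, 0.0], [-0.002, -1.0, -0.0], [0.0, 0.0, -1.0]]
contact_force: [-0.2, 0.8, -3.6]
grip_width: 0.118
gripper_force: 87.8
```

apply_moves --steps '[{"dp":[0,0,0],"roll":0},{"dp":[0,0,0],"roll":0},{"dp":[0,0,0],"roll":0},{"dp":[0,0,0],"roll":0},{"dp":[0,0,0],"roll":0},{"dp":[0,0,0],"roll":0},{"dp":[0,0,0],"roll":0},{"dp":[0,0,0],"roll":0}]'

```text
clock: 15.85
tcp_pos: [0.5153, 0.0616, 0.1833]
ee_rot: [[1.0, -0.001, 0.0], [-0.001, -1.0, -0.0], [0.0, 0.0, -1.0]]
contact_force: [0.2, 0.4, -3.7]
grip_width: 0.12
gripper_force: 87.8
```

```bash
python3 st.py; python3 - <<'E'
from mb import *
look(.515,-.0146,-1.5708,.15)
a=robot.grab_frame("top");b=robot.grab_frame("side")
o=np.hstack([cv2.resize(i,(400,400),interpolation=cv2.INTER_CUBIC) for i in(a[180:280,200:300],b[125:225,215:315])])
cv2.imwrite("pics/c4.png",o[:,:,::-1])
E
```

```text
15.85 [0.51531804 0.06164403 0.18334112] -90.07574932073163 [ 4.80485157e-05  4.25538622e-05 -9.99999998e-01] centre [ 0.51521757 -0.0143559 ] [  -0.88950975   18.93421362  -15.11592182  107.42250366    5.97715952
   54.39988741 -108.78552157] [ 0.16445745  0.40173744 -3.66953441]
top 77 marble [[ 0.5147 -0.0137  0.172 ]] dish (array([ 0.5146, -0.0151, -1.5359]), np.float64(896.3), 2227)
side 95 marble [[ 0.5429 -0.0289  0.172 ]] dish (array([ 0.5153, -0.0147, -1.5665]), np.float64(491.7), 1124)
15.95 [0.5153262  0.06167502 0.1833287 ] -90.07548271510628 [ 1.98822194e-05  2.64139192e-05 -9.99999999e-01] 0.12068216478090348 [ 0.05855361  0.08114122 -2.70544156] [ 0.21500198 -0.03644824  0.04575476] 87.76644945144653 [  -0.89260156   18.93682435  -15.11532122  107.42061389    5.97605721
   54.40045192 -108.78697713]
```

View pics/c4.png

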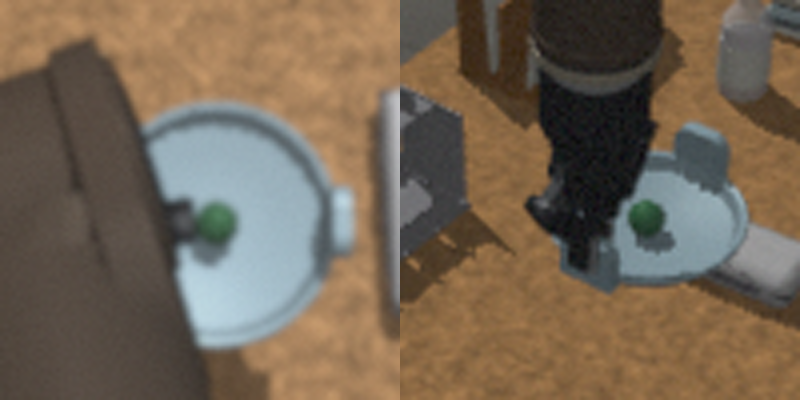

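The free ear points straight right at (341,218) in the left (top) crop, with the marble in the middle at (216,222). The dish is level and still. I'll hand it in.

```bash
python3 -c "
from workcell import robot
print(robot.job_done())"
```

```text
the job is handed in; nothing more can be done
None
```

I handed the job in at about 16 s: the arm holds the dish by its near handle, level and still, 15 cm above where it stood. The free handle points to the robot's right, and the marble is in the middle.

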